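Load a bottle onto the bottle roller and start it

TASK

Load the amber bottle that lies on the bench by pushing it with the fingertips or the outside of the fingers, never taking it between them or lifting it: push it slowly up the loading ramp of the bottle roller, keeping it in hand so that it neither shoots ahead nor rolls back freely on the slope, until it settles in the trough between the two rollers. Then push the roller's toggle switch fully over, toward the back stop plate, to start it. Leave the vial, the dropper bottle and the lens tube standing where they are.

Things in the scene. Friction and masses are not known exactly. Their poses are not given: they have to be found in the camera images.
- bottle: Closed amber bottle, paper label, black cap, lying on the bench 70-130 mm before the ramp foot, within 15 mm of its centre line, its y (long axis) within 0.12 rad of the rollers; about 0.3 kg, rolls easily (x, z turn with it). Origin on the axis, mid-length (124 mm). Straight body, 50 mm diameter: y -62 to +28 mm; cap, 36 mm diameter: y +40 to +62. Weight centred near y = -13.
- mixer: White bottle roller, fixed. Origin on the bench under the middle of the trough; x level, up-ramp; y along the rollers; z up. Ramp foot x = -170 mm, z = 0; ramp top edge x = -30, z = 28. End cheek: y 84 to 96, x -50 to 50, 37 high. Drive housing carrying the toggle switch: y -84 to -154, x -50 to 50, top z = 63.
- trough (a point): Where the axis of a settled bottle lies: 46.5 mm above the origin of mixer, same axes. The two free-turning rubber rollers (18 mm diameter, 164 mm long) have their axes 20 mm to either side (x) of it, 19 mm above the bench; tops at 28 mm. The back stop plate has its face 32 mm past it (+x); plate top 51 mm above the bench.
- ramp: Smooth aluminium loading ramp, fixed to the roller, rising at 0.197 rad. Origin at the middle of its foot, at bench level; x up the slope (143 mm long), y along the rollers, z square to the slope; running surface z = 0. Side guides 16 mm high, inner faces at y = +-85 mm, flaring to about +-96 at the foot. A bottle on it has its axis at z = 25 and rolls back down if let go.
- run_switch (a joint): Toggle lever on top of the drive housing: 0 = leaning toward the ramp foot (off), 0.9 rad = fully over toward the back stop plate (run). Starts at 0 to 0.1, stays where it is left; 1 to 2 N at the tip moves it. Pivot at x = -14, y = -119, z = 70 mm of mixer, axis along y.
- switch_tip (a point): Centre of the rounded black end of the toggle lever, 30 mm from its pivot; the black part is 9.6 mm thick and reaches 5 mm past this point. Off, it stands 13 mm to the ramp-foot side of the pivot and 97 mm above the bench.
- vial_0: Sample vial with a blue screw cap, 26 mm diameter, 55 mm tall, standing on the bench; leave it alone. Origin at the centre of its underside.
- oil_bottle: Small brown dropper bottle with a black top, 28 mm diameter, 82 mm tall, standing on the bench; leave it alone. Origin at the centre of its underside.
- objective_case: Lens tube: black with a grey lid, 37 mm diameter, 62 mm tall, standing on the bench; leave it alone. Origin at the centre of its underside.
Things that resemble listed ones, but are neither listed nor needed, are in the scene too. What is shaped like the bottle but red or turquoise is not meant.

How it is judged:
On the way, in this order (a step that is already met when the one before it is completed fails the run):
1. the bottle is on the lower part of the ramp (x of bottle in the frame of ramp between 0.015 and 0.075 m and z of bottle in the frame of ramp below 0.031 m), for 0.05 s.
2. the bottle is on the upper part of the ramp (x of bottle in the frame of ramp between 0.085 and 0.145 m and z of bottle in the frame of ramp below 0.031 m), for 0.05 s.
3. the bottle lies in the trough between the rollers (x of bottle in the frame of mixer between -0.006 and 0.006 m and z of bottle in the frame of mixer between 0.042 and 0.051 m and angle between the y axis of bottle and the y axis of mixer, either way round below 0.06 rad), for 0.2 s.
4. the toggle switch is pushed over to run (value of joint run_switch above 0.75 rad), for 0.1 s.
At the end, for the whole second after the job is handed in: The bottle rests in the trough between the two rollers (its axis within 6 mm of the middle of the trough, 42 to 51 mm above the bench and within 0.06 rad of the rollers' direction) and the toggle switch stands at run (beyond 0.75 of 0.9 rad) (all of step 3 and linear speed of bottle below 0.01 m/s and angular speed of bottle below 0.3 rad/s and value of joint run_switch above 0.75 rad); the robot touches nothing.
It fails at once if the bottle is taken between the fingers (the grasp point comes inside it) (x of the grasp point in the frame of bottle between -0.018 and 0.018 m and y of the grasp point in the frame of bottle between -0.065 and 0.065 m and z of the grasp point in the frame of bottle between -0.018 and 0.018 m).
It fails at once if the bottle rolls free on the slope: it moves faster than 0.12 m/s there while the robot is not touching it (x of bottle in the frame of ramp between 0.01 and 0.135 m and contact force between each of the arm, the fingers and bottle below 0.02 N and linear speed of bottle above 0.12 m/s).
It fails at once if the bottle is lifted more than 12 mm off the bench or the ramp, or more than about 12 mm above the rollers ((x of bottle in the frame of mixer below -0.17 m and z of bottle in the frame of mixer above 0.037 m) or (x of bottle in the frame of ramp between 0.01 and 0.135 m and z of bottle in the frame of ramp above 0.037 m) or z of bottle in the frame of mixer above 0.066 m).
It fails at once if the bottle is tipped up by more than about 17 degrees (angle between bottle's own y axis and vertical below 1.27 rad).
It fails at once if the vial, the dropper bottle or the lens tube is shifted by more than 15 mm or tipped (distance of any of vial_0, oil_bottle, objective_case from where it was at the start of the episode above 0.015 m or angle between any of vial_0, oil_bottle, objective_case's own z axis and vertical above 0.3 rad).
It also fails if it takes over 48 s, if anything falls off the work surface, if the arm or the gripper's body presses on something with over 40 N, if the wrist force passes 120 N, or if a joint passes its speed limit or range.

ROBOT

A 6-joint arm with a two-finger parallel gripper is mounted at the origin on a cart in front of the work surface, level with it; the furniture and walls round the work are solid. World frame = base frame: x ahead of the robot, y to its left, z up, the work surface at z = 0. Lengths are in m, angles in rad, forces in N, time in s.
With the tool pointing down it reaches from about 0.25 to 0.725 m from the base axis. Payload 4 kg.
Tool frame: the origin (TCP) lies midway between the tips of the shut fingers; the grasp point (between the pads) lies 19 mm behind it; z points along the fingers, y is the line along which they close (so a half turn about z gives the same grasp; the last joint's range is limited). The gripper opens to 85 mm and grips with 20 to 120 N. Pads are 22 mm wide; open, the fingers measure 114 mm over their backs; the gripper's body (76 mm by 85 mm) begins 54 mm behind the grasp point. The pads swing forward as they close: fully open they stand 13 mm farther back than shut.
Start: joints at [1.265, 0.241, 0.005, 1.335, 0, 1.571], TCP at [0.151, 0.477, 0.231] pointing down, gripper open.
Joint ranges: [-2.72, 2.72], [-1.05, 1.87], [-1.09, 1.28], [-1.99, 2.15], [-1.42, 1.44], [-3.14, 3.14]. Speed limits (rad/s): [2.79, 2.79, 3.14, 3.14, 3.14, 3.14].

INTERFACE

Orientations are given as a unit quaternion [x, y, z, w].
In Python, from workcell import monitor, vision, job gives the robot as it stands.
- The arm moves only by the tool move_arm, never from a script. Its argument "moves" is a list that holds one entry, the list of rows, each a list of 5 numbers: the shift along the world's x, y, z in m, then the turn about the world's z in degrees, then the opening in per cent of the stroke, from 0 (shut) to 100 (fully open). In form: [[[x, y, z, turn, gripper], ...]]. A call has 1 to 5 rows; each row is the pose to reach, as a shift and turn from the pose commanded when the call began; what a row does not reach only later rows make up. A row lasts 1/8 s, in which the tool goes at most 62.5 mm and 10.7 degrees, less where a joint would pass 70% of its speed; a pose out of reach is approached as far as the arm can. A call with a gripper value outside its range is refused whole. The fingers move at their own pace and stop on an object; the grip force is fixed at half the most. Time passes only in rows, so rows that repeat a pose let the fingers close. It gives the time, the measured TCP pose, the force, the opening and the grip force at its end, in the units of the state.
- monitor.get_obs(): the state, without advancing time (a new reading comes with each control period).
- vision.camera(name): name is "scene" or "side" or "wrist"; returns a dict with "color" (480x640x3 uint8, red, green, blue), "camera_matrix" (3x3 intrinsics, pixels), "eye" and "attitude" of the camera in the world; the wrist camera has in their place "hand_eye" (4x4, takes a point from camera to tool coordinates, whose origin is the TCP and whose axes are the flange's). Camera axes: x right, y up, looking along -z (the intrinsics and any distortion apply to the point x, -y, -z); pixel columns grow to the right and rows downward; lengths in m; the calibration is good to about 2 mm. A picture is of the moment at which its call begins: read the wrist's pose just before it. There is no depth.
- job.job_done(): hands the job in; it is judged then, once.
The state is a dict: "clock": time; "joint_pos": joint angles; "joint_vel": joint speeds; "tau": joint torques, N m; "eef_pos": TCP position; "tool_rot": TCP orientation; "ft_force": force on the tool from outside, world axes, zero at the start; "ft_torque": the same for the moment, N m; "grip_width": finger opening in m; "grasp_force": force on a finger pad.
Only numpy, scipy, OpenCV 4.12 (cv2) and the standard library are available. Lean on these libraries where they do the work, as an engineer would, in place of code of your own. Each camera call takes 0.05 s, during which the arm holds its last target. There are 200 camera calls.

## Working session

There is one attempt and no reset: what is moved stays moved. The work goes in short steps, Python scripts to look and compute and a tool call to move; the robot and the scene stay as the last step left them, time stands still between calls to the robot, and variables do not carry over. Pictures are saved under pics/ and viewed, at most 14 in all, crops included, and the job is handed in when it is done.

Besides the shell and the picture viewer there is one more tool, called after "Request:" as name(argument=value, ...) on one line, values as JSON. move_arm: Moves the arm, as the interface text tells. Its arguments: {"type":"object","properties":{"moves":{"type":"array","items":{"type":"array","items":{"type":"array","items":{"type":"number"}}}}},"required":["moves"]}

```bash
mkdir -p pics; cat > h.py <<'E'
import numpy as np, cv2
from scipy.spatial.transform import Rotation as R
from workcell import monitor, vision, job
def snap(n,f):
    c=vision.camera(n); cv2.imwrite('pics/'+f,c['color'][:,:,::-1]); 
    np.savez('pics/'+f+'.npz',**{k:np.array(v) for k,v in c.items()}); return c
E
python3 - <<'E'
from h import *
for n in('scene','side'):
    c=snap(n,n+'1.png'); print({k:np.round(v,4).tolist() for k,v in c.items() if k!='color'})
o=monitor.get_obs(); print(o['clock'],o['eef_pos'],o['tool_rot'],o['grip_width'])
E
```

```text
{'camera_matrix': [[569.9881, 0.0, 317.2207], [0.0, 569.9881, 240.6396], [0.0, 0.0, 1.0]], 'eye': [-0.1453, -0.553, 0.6383], 'attitude': [0.4555, -0.2096, -0.3423, 0.7946]}
{'camera_matrix': [[462.3416, 0.0, 327.237], [0.0, 462.3416, 236.4609], [0.0, 0.0, 1.0]], 'eye': [0.8103, 0.7017, 0.7851], 'attitude': [0.0764, 0.3633, 0.9137, 0.1651]}
0.1 [0.15036378 0.47625813 0.23048423] [ 1.52323178e-01  9.88330271e-01 -9.52562682e-04 -1.33392650e-04] 0.08583132754490781
```

View pics/scene1.png

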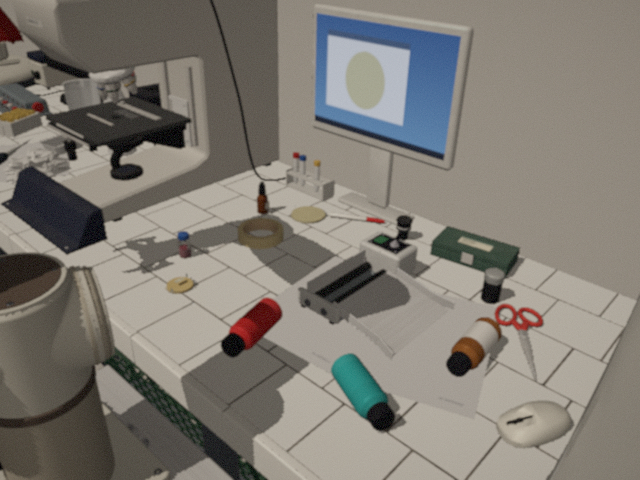

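View pics/side1.png

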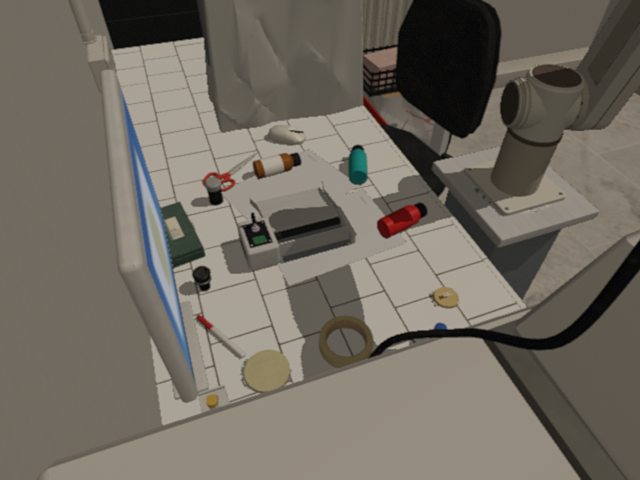

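The images show three bottle-shaped items:
- Red: scene (252,327)
- Turquoise: scene (362,390)
- Amber with a paper label and black cap: scene (474,347), side (277,165). It lies before the ramp foot, so this is the one meant.

I'll confirm it with an enlarged crop.

```bash
python3 - <<'E'
import cv2
a=cv2.imread('pics/scene1.png')[225:405,285:525]; cv2.imwrite('pics/c1.png',cv2.resize(a,(792,594),interpolation=cv2.INTER_CUBIC))
a=cv2.imread('pics/side1.png')[135:285,200:400]; cv2.imwrite('pics/c2.png',cv2.resize(a,(800,600),interpolation=cv2.INTER_CUBIC))
E
```

```text
(no output)
```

View pics/c1.png

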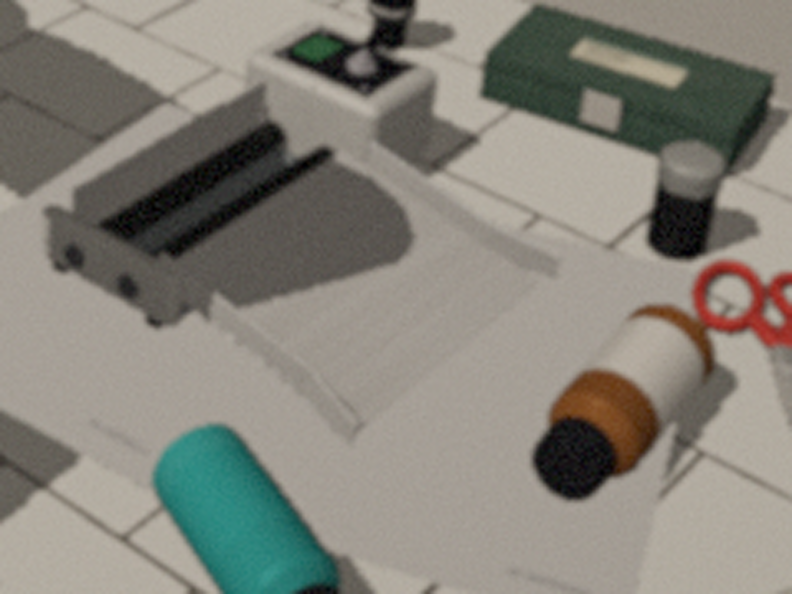

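View pics/c2.png

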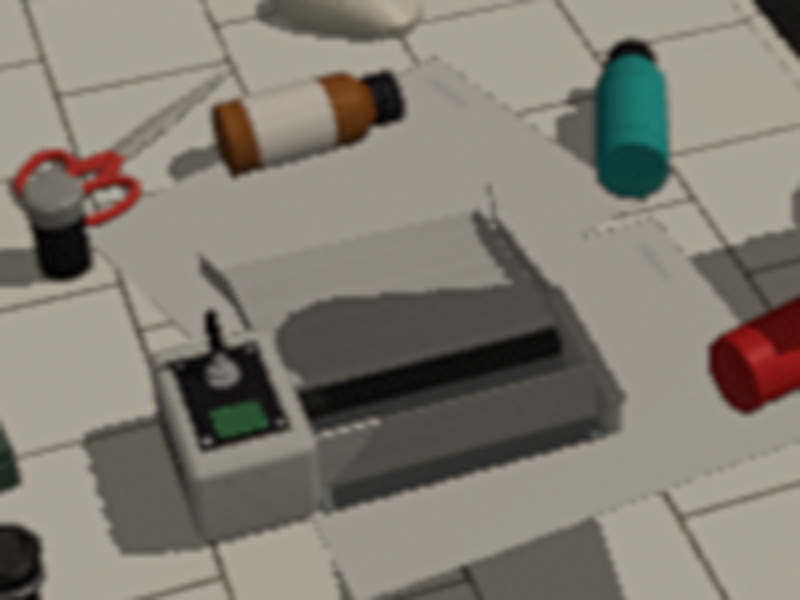

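The crops confirm it: the amber bottle with the white label and black cap is at c1 (620,400), c2 (300,115). The cap end points toward the robot side. The ramp rises toward world +y and the switch housing is on the far side (c1 (340,65)). Next I fit the poses.

```bash
cat >> h.py <<'E'
def proj(c,P):
    q=R.from_quat(c['attitude']).inv().apply(np.atleast_2d(P)-c['eye']); K=c['camera_matrix']
    return np.c_[K[0,0]*q[:,0]/-q[:,2]+K[0,2], -K[1,1]*q[:,1]/-q[:,2]+K[1,2]]
def ld(f): return dict(np.load('pics/'+f+'.npz'))
def tf(p,P): 
    P=np.atleast_2d(P).astype(float); c,s=np.cos(p[2]),np.sin(p[2])
    return np.c_[p[0]+c*P[:,0]-s*P[:,1],p[1]+s*P[:,0]+c*P[:,1],P[:,2]]
E
python3 - <<'E'
from h import *
from scipy.optimize import least_squares
S,T=ld('scene1.png'),ld('side1.png')
s=lambda u:np.array(u)/3.3+[285,225]; t=lambda u:np.array(u)/4+[200,135]
def fit(obs,p0,n):
    def f(p): return np.concatenate([(proj(c,tf(p,P))-uv)[0] for c,P,uv in obs])
    r=least_squares(f,p0,loss='soft_l1',f_scale=1.5); print(n,r.x.round(4),'\n',r.fun.reshape(-1,2).round(1).tolist()); return r.x
m=fit([(S,(-.05,-.084,.063),s((375,115))),(S,(-.05,-.154,.063),s((437,75))),(S,(.05,-.084,.063),s((250,58))),(S,(.05,-.154,.063),s((320,22))),
 (S,(.05,.096,.037),s((47,210))),(S,(-.17,.094,0),s((355,438))),(S,(-.17,-.094,.005),s((556,270))),
 (T,(-.05,-.154,.063),t((160,370))),(T,(.05,-.084,.063),t((318,440))),(T,(.05,-.154,.063),t((205,475))),(T,(-.17,-.09,0),t((230,267)))],[.5,0,1.57],'mixer')
b=fit([(S,(0,.062,.025),s((575,458))),(T,(0,-.062,.025),t((233,140))),(T,(0,.05,.025),t((380,100)))],[.5,-.25,1.57],'bottle')
c,sn=np.cos(m[2]),np.sin(m[2]); d=b[:2]-m[:2]; print('bottle in mixer',c*d[0]+sn*d[1],-sn*d[0]+c*d[1],b[2]-m[2])
tip=lambda a:tf(m,[(-.014-.0301*np.sin(.45-a),-.119,.07+.03*np.cos(.45-a))])
print('tip',tip(0),tip(.9)); print('trough',tf(m,(0,0,.0465)), 'foot',tf(m,(-.17,0,0)))
# overlay
for C,f,o,k,sz in((S,'scene1.png',(285,225),3.3,(792,594)),(T,'side1.png',(200,135),4,(800,600))):
    im=cv2.imread('pics/'+('c1.png' if C is S else 'c2.png'))
    def dr(P,col):
        u=((proj(C,P)-o)*k).astype(int)
        cv2.polylines(im,[u.reshape(-1,1,2)],False,col,1)
    th=np.linspace(0,2*np.pi,40)
    for y,r in((-.062,.025),(.028,.025),(.04,.018),(.062,.018)): dr(tf(b,np.c_[r*np.cos(th),0*th+y,.025+r*np.sin(th)]),(0,255,0))
    dr(tf(m,[(-.05,-.084,.063),(-.05,-.154,.063),(.05,-.154,.063),(.05,-.084,.063),(-.05,-.084,.063)]),(0,0,255))
    dr(tf(m,[(-.17,-.085,0),(-.17,.085,0),(-.03,.085,.028),(-.03,-.085,.028),(-.17,-.085,0)]),(255,0,0))
    dr(tf(m,[(-.05,.096,.037),(.05,.096,.037)]),(0,0,255)); dr(np.r_[tf(m,(-.014,-.119,.07)),tip(0)],(255,0,255))
    cv2.imwrite('pics/ov_'+f,im)
a=np.hstack([cv2.resize(cv2.imread('pics/ov_'+f),(400,300)) for f in('scene1.png','side1.png')])
E
```

```text
mixer [0.5714 0.0043 1.5772] 
 [[0.4, 0.6], [1.8, -0.4], [-2.3, -0.3], [-2.7, -1.2], [-2.7, 0.7], [0.1, 2.4], [-1.4, 1.8], [-4.2, -5.5], [0.2, 0.3], [-4.0, 0.1], [-4.8, 0.4]]
bottle [ 0.5687 -0.2593  1.7134] 
 [[-1.3, 5.9], [-2.7, 1.5], [-0.9, -0.7]]
bottle in mixer -0.2635772490554739 0.0043486130571116005 0.1362231165628367
tip [[ 0.69059134 -0.02206004  0.09701341]] [[0.69042494 0.00412436 0.09701341]]
trough [[0.57142158 0.00427568 0.0465    ]] foot [[ 0.57250186 -0.16572089  0.        ]]
```

View pics/ov_side1.png

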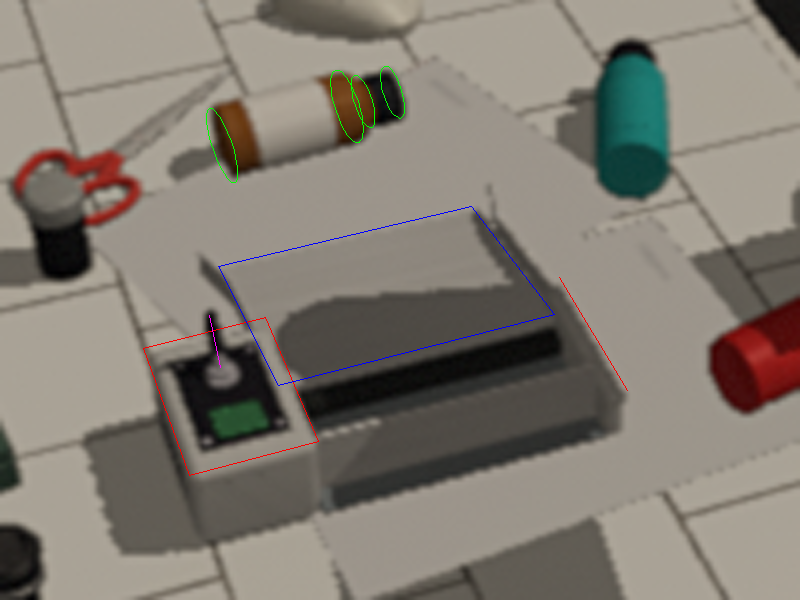

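View pics/ov_scene1.png

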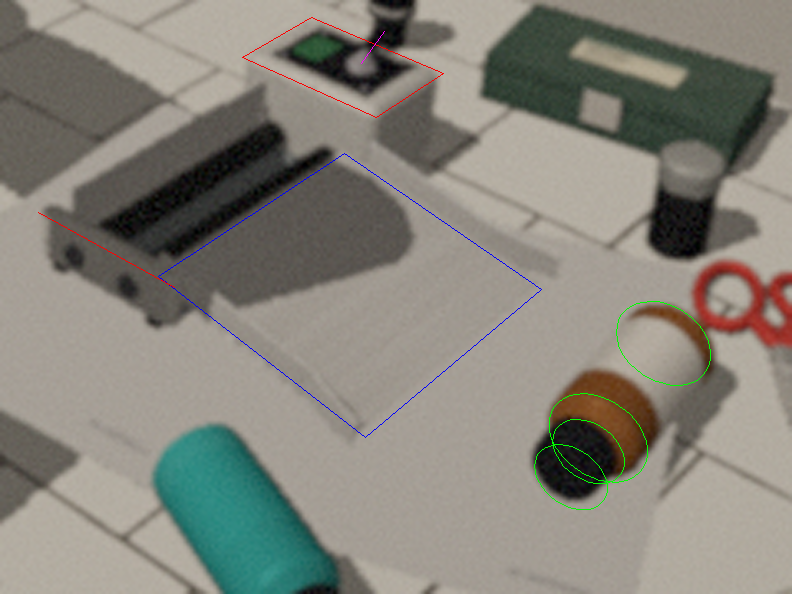

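The overlays fit to about 2 px (3–4 mm), which is enough for the approach. Next I check clearance behind the bottle (scissors, mouse, lens tube) and refine the bottle's position.

```bash
python3 - <<'E'
from h import *
S,T=ld('scene1.png'),ld('side1.png')
s=lambda u:np.array(u)/3.3+[285,225]; t=lambda u:np.array(u)/4+[200,135]
def ray(c,uv,z):
    K=c['camera_matrix']; d=R.from_quat(c['attitude']).apply([(uv[0]-K[0,2])/K[0,0],-(uv[1]-K[1,2])/K[1,1],-1])
    return (c['eye']+d*(z-c['eye'][2])/d[2])[:2].round(4)
for n,c,uv,z in [('cap end S',S,s((575,458)),.025),('capend T',T,t((390,97)),.025),('base T',T,t((233,140)),.025),('shoulder mid T',T,t((348,108)),.025),
 ('sc tip S',S,(533,380),0),('sc tip T',T,t((225,75)),0),('sc handle S',S,(505,312),0),('sc handle2 S',S,(540,318),0),('mouse near S',S,(515,410),.02),('mouse T',T,t((340,30)),.01),('mouse l T',T,t((262,12)),.01),('lens S',S,(491,298),.0),('lens T',T,t((63,272)),0),
 ('foot L S',S,s((355,438)),0),('foot R S',S,s((552,275)),0),('foot L T',T,t((475,213)),0),('foot R T',T,t((230,267)),0),('tip T',T,t((211,315)),.099)]: print(n,ray(c,uv,z))
E
```

```text
cap end S [ 0.5208 -0.2626]
capend T [ 0.5106 -0.2637]
base T [ 0.6219 -0.254 ]
shoulder mid T [ 0.5408 -0.2616]
sc tip S [ 0.597  -0.3559]
sc tip T [ 0.6019 -0.358 ]
sc handle S [ 0.7334 -0.2391]
sc handle2 S [ 0.7619 -0.2945]
mouse near S [ 0.4961 -0.37  ]
mouse T [ 0.5135 -0.3692]
mouse l T [ 0.56  -0.409]
lens S [ 0.7561 -0.1983]
lens T [ 0.7498 -0.1931]
foot L S [ 0.4832 -0.1627]
foot R S [ 0.6739 -0.1618]
foot L T [ 0.4878 -0.1597]
foot R T [ 0.6507 -0.1626]
tip T [ 0.6903 -0.02  ]
```

Request:
move_arm(moves=[[[0.04, -0.06, 0, -10, 50], [0.07, -0.12, 0, -20, 50], [0.11, -0.18, 0, -30, 50], [0.14, -0.23, 0, -40, 50], [0.17, -0.28, 0, -50, 50]]])

```text
clock: 0.72
eef_pos: [0.3131, 0.2081, 0.2312]
tool_rot: [0.558, 0.83, 0.0, 0.0]
ft_force: [1.5, 0.5, 0.6]
grip_width: 0.0427
grasp_force: 0.0
```

Request:
move_arm(moves=[[[0.03, -0.05, 0, -9, 50], [0.056, -0.105, 0, -18, 50], [0.084, -0.16, 0, -22.1, 50], [0.112, -0.215, 0, -22.1, 50], [0.14, -0.27, 0, -22.1, 50]]])

```text
clock: 1.35
eef_pos: [0.453, -0.0621, 0.2311]
tool_rot: [0.705, 0.709, 0.0, -0.0]
ft_force: [0.6, 1.7, 0.4]
grip_width: 0.0424
grasp_force: 0.0
```

Request:
move_arm(moves=[[[0.03, -0.055, 0, 0, 50], [0.06, -0.11, 0, 0, 50], [0.09, -0.17, 0, 0, 50], [0.127, -0.24, -0.01, 0, 50], [0.127, -0.24, -0.05, 0, 50]]])

```text
clock: 1.98
eef_pos: [0.5825, -0.3047, 0.1826]
tool_rot: [0.706, 0.708, 0.001, 0.004]
ft_force: [-0.2, -0.4, -1.4]
grip_width: 0.0426
grasp_force: 0.0
```

Request:
move_arm(moves=[[[0, 0, -0.04, 0, 50], [0, 0, -0.08, 0, 50], [0, 0, -0.12, 0, 50], [0, 0, -0.12, 0, 50]]])

```text
clock: 2.48
eef_pos: [0.5761, -0.2984, 0.0566]
tool_rot: [0.705, 0.709, -0.002, -0.005]
ft_force: [-0.1, 1.0, 0.8]
grip_width: 0.0426
grasp_force: 0.0
```

```bash
python3 - <<'E'
from h import *
o=monitor.get_obs(); print(o['clock'],o['eef_pos'],o['tool_rot'],o['ft_force'])
c=snap('side','s2.png'); d=snap('scene','s3.png')
a=cv2.resize(c['color'][100:250,190:390],(400,300),interpolation=3); b=cv2.resize(d['color'][230:380,390:590],(400,300),interpolation=3)
cv2.imwrite('pics/c3.png',cv2.hconcat([a,b])[:,:,::-1])
E
```

```text
2.475 [ 0.57611737 -0.29836466  0.05658255] [ 0.7048034   0.70938416 -0.00154827 -0.00488724] [-0.06200648  0.98227393  0.83426867]
```

View pics/c3.png

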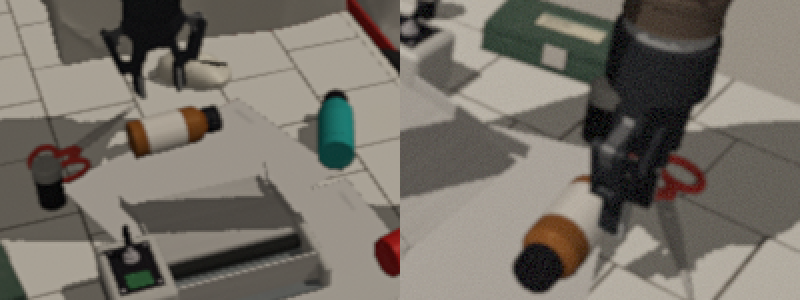

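The gripper is behind the bottle with the cap end nearest the camera, and the fingers sit just above it. The measured pose differs from the commanded one, so I re-read it.

```bash
python3 - <<'E'
from h import *
o=monitor.get_obs(); print(o['clock'],o['eef_pos'],o['tool_rot'],o['ft_force'],o['joint_vel'],o['joint_pos'])
E
```

```text
2.575 [ 0.57977609 -0.30015486  0.06171018] [ 7.04741636e-01  7.09464024e-01 -5.41328747e-05 -1.48950919e-04] [ 0.06070377 -0.60345959  0.28345493] [ 1.64370099e-04 -3.23995433e-02  3.75789911e-02 -3.38433359e-03
  8.21499195e-04 -3.10243757e-05] [-4.77707116e-01  6.50534892e-01  1.90406831e-01  1.11098492e+00
 -1.40163220e-05  1.08641074e+00]
```

Request:
move_arm(moves=[[[0.006, -0.018, 0, 0, 50], [0.006, -0.018, 0, 0, 50], [0.006, -0.018, -0.025, 0, 50], [0.006, -0.018, -0.05, 0, 50], [0.006, -0.018, -0.05, 0, 50]]])

```text
clock: 3.2
eef_pos: [0.5844, -0.3169, 0.0104]
tool_rot: [0.705, 0.71, -0.0, -0.002]
ft_force: [0.0, 0.5, -0.8]
grip_width: 0.0422
grasp_force: 0.0
```

Request:
move_arm(moves=[[[0, 0.005, 0, 0, 50], [0, 0.01, 0, 0, 50], [0, 0.015, 0, 0, 50], [0, 0.02, 0, 0, 50], [0, 0.025, 0, 0, 50]]])

```text
clock: 3.82
eef_pos: [0.5857, -0.2928, 0.0115]
tool_rot: [0.705, 0.709, -0.0, 0.0]
ft_force: [0.1, -0.3, 0.3]
grip_width: 0.043
grasp_force: 0.0
```

Request:
move_arm(moves=[[[0, 0.005, 0, 0, 50], [0, 0.01, 0, 0, 50], [0, 0.015, 0, 0, 50], [0, 0.02, 0, 0, 50], [0, 0.025, 0, 0, 50]]])

```text
clock: 4.45
eef_pos: [0.5856, -0.2678, 0.0113]
tool_rot: [0.705, 0.709, -0.0, 0.0]
ft_force: [-0.6, -0.1, -0.6]
grip_width: 0.0425
grasp_force: 0.1
```

Request:
move_arm(moves=[[[0, 0.005, 0, 0, 50], [0, 0.01, 0, 0, 50], [0, 0.015, 0, 0, 50], [0, 0.02, 0, 0, 50], [0, 0.025, 0, 0, 50]]])

```text
clock: 5.08
eef_pos: [0.5857, -0.2428, 0.0113]
tool_rot: [0.705, 0.709, -0.0, 0.0]
ft_force: [0.3, -0.3, 0.3]
grip_width: 0.0426
grasp_force: 0.1
```

```bash
python3 - <<'E'
from h import *
c=snap('side','s4.png'); d=snap('scene','s5.png'); print(monitor.get_obs()['eef_pos'])
a=cv2.resize(c['color'][115:265,200:400],(400,300),interpolation=3); b=cv2.resize(d['color'][220:370,350:550],(400,300),interpolation=3)
cv2.imwrite('pics/c4.png',cv2.hconcat([a,b])[:,:,::-1])
E
```

```text
[ 0.58559878 -0.24243566  0.01126859]
```

View pics/c4.png

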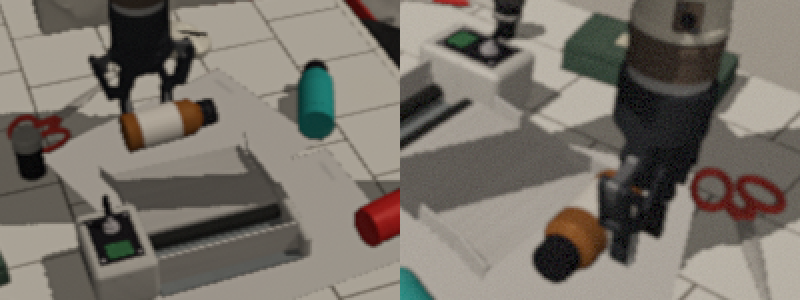

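Request:
move_arm(moves=[[[0, 0.005, 0, 0, 50], [0, 0.01, 0, 0, 50], [0, 0.015, 0, 0, 50], [0, 0.02, 0, 0, 50], [0, 0.025, 0, 0, 50]]])

```text
clock: 5.8
eef_pos: [0.5857, -0.2177, 0.0113]
tool_rot: [0.705, 0.709, 0.0, 0.0]
ft_force: [-0.1, -0.4, 0.6]
grip_width: 0.0427
grasp_force: 0.1
```

Request:
move_arm(moves=[[[0, 0.005, 0, 0, 50], [0, 0.01, 0, 0, 50], [0, 0.015, 0, 0, 50], [0, 0.02, 0, 0, 50], [0, 0.025, 0, 0, 50]]])

```text
clock: 6.42
eef_pos: [0.5857, -0.1932, 0.0115]
tool_rot: [0.705, 0.709, -0.0, 0.0]
ft_force: [0.3, -1.7, 0.9]
grip_width: 0.0427
grasp_force: 0.8
```

Request:
move_arm(moves=[[[0, 0.005, 0, 0, 50], [0, 0.01, 0.001, 0, 50], [0, 0.015, 0.002, 0, 50], [0, 0.02, 0.003, 0, 50], [0, 0.025, 0.004, 0, 50]]])

```text
clock: 7.05
eef_pos: [0.5856, -0.1678, 0.0154]
tool_rot: [0.705, 0.709, -0.0, 0.0]
ft_force: [-1.0, -1.9, 0.4]
grip_width: 0.043
grasp_force: 0.9
```

Request:
move_arm(moves=[[[0, 0.005, 0.001, 0, 50], [0, 0.01, 0.002, 0, 50], [0, 0.015, 0.003, 0, 50], [0, 0.02, 0.004, 0, 50], [0, 0.025, 0.005, 0, 50]]])

```text
clock: 7.68
eef_pos: [0.5856, -0.1428, 0.0204]
tool_rot: [0.705, 0.709, 0.0, 0.0]
ft_force: [-0.4, -1.3, 1.3]
grip_width: 0.0432
grasp_force: 0.9
```

Request:
move_arm(moves=[[[0, 0.005, 0.001, 0, 50], [0, 0.01, 0.002, 0, 50], [0, 0.015, 0.003, 0, 50], [0, 0.02, 0.004, 0, 50], [0, 0.025, 0.005, 0, 50]]])

```text
clock: 8.3
eef_pos: [0.5856, -0.1178, 0.0254]
tool_rot: [0.705, 0.709, -0.0, -0.0]
ft_force: [0.1, -1.2, 0.9]
grip_width: 0.0429
grasp_force: 0.9
```

Request:
move_arm(moves=[[[0, 0.005, 0.001, 0, 50], [0, 0.01, 0.002, 0, 50], [0, 0.015, 0.003, 0, 50], [0, 0.02, 0.004, 0, 50], [0, 0.025, 0.005, 0, 50]]])

```text
clock: 8.93
eef_pos: [0.5856, -0.0928, 0.0304]
tool_rot: [0.705, 0.709, -0.0, 0.0]
ft_force: [-0.4, -2.3, 2.0]
grip_width: 0.0427
grasp_force: 0.9
```

Request:
move_arm(moves=[[[0, 0.005, 0.001, 0, 50], [0, 0.01, 0.002, 0, 50], [0, 0.015, 0.003, 0, 50], [0, 0.02, 0.004, 0, 50], [0, 0.025, 0.005, 0, 50]]])

```text
clock: 9.55
eef_pos: [0.5857, -0.0678, 0.0354]
tool_rot: [0.705, 0.709, 0.0, 0.0]
ft_force: [-0.4, -1.4, 0.3]
grip_width: 0.0426
grasp_force: 0.9
```

```bash
python3 - <<'E'
from h import *
c=snap('side','s6.png'); d=snap('scene','s7.png'); print(monitor.get_obs()['eef_pos'])
a=cv2.resize(c['color'][135:285,200:400],(400,300),interpolation=3); b=cv2.resize(d['color'][210:360,280:480],(400,300),interpolation=3)
cv2.imwrite('pics/c5.png',cv2.hconcat([a,b])[:,:,::-1])
E
```

```text
[ 0.58559378 -0.06713198  0.03531309]
```

View pics/c5.png

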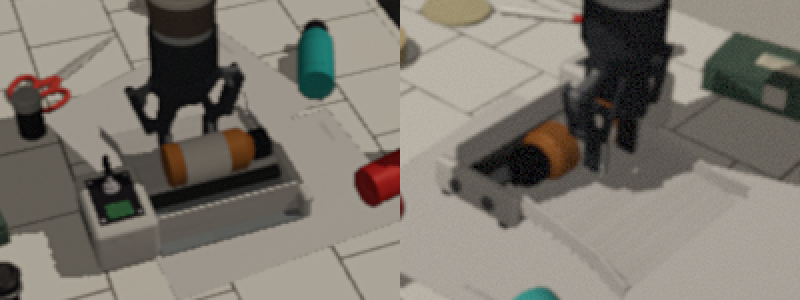

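The bottle is near the ramp's top edge, with both fingers behind its body. I push on gently.

Request:
move_arm(moves=[[[0, 0.004, 0.001, 0, 50], [0, 0.008, 0.002, 0, 50], [0, 0.012, 0.002, 0, 50], [0, 0.016, 0.002, 0, 50], [0, 0.02, 0.002, 0, 50]]])

```text
clock: 10.28
eef_pos: [0.5856, -0.0477, 0.0372]
tool_rot: [0.705, 0.709, 0.0, -0.0]
ft_force: [0.3, -0.1, 0.0]
grip_width: 0.0425
grasp_force: 0.0
```

Request:
move_arm(moves=[[[0, 0.003, 0, 0, 50], [0, 0.006, 0, 0, 50], [0, 0.006, 0, 0, 50], [0, 0.006, 0, 0, 50], [0, 0.006, 0, 0, 50]]])

```text
clock: 10.9
eef_pos: [0.5856, -0.0422, 0.0373]
tool_rot: [0.705, 0.709, -0.0, 0.0]
ft_force: [0.6, -0.2, 0.5]
grip_width: 0.0426
grasp_force: 0.0
```

```bash
python3 - <<'E'
from h import *
c=snap('side','s8.png'); d=snap('scene','s9.png'); print(monitor.get_obs()['eef_pos'])
a=cv2.resize(c['color'][135:285,200:400],(400,300),interpolation=3); b=cv2.resize(d['color'][210:360,280:480],(400,300),interpolation=3)
cv2.imwrite('pics/c6.png',cv2.hconcat([a,b])[:,:,::-1])
E
```

```text
[ 0.5856515  -0.0422495   0.03733701]
```

View pics/c6.png

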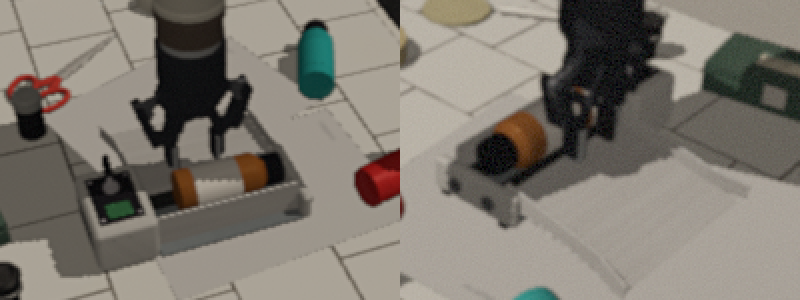

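The bottle lies in the trough and contact force is zero. I back off, lift, shut the fingers and move beside the toggle on its ramp-foot side.

Request:
move_arm(moves=[[[0, -0.015, 0, 0, 50], [0, -0.03, 0.01, 0, 50], [0, -0.035, 0.06, 0, 0], [0, -0.035, 0.1, 0, 0], [0.05, -0.035, 0.1, 0, 0]]])

```text
clock: 11.62
eef_pos: [0.6366, -0.0793, 0.1439]
tool_rot: [0.706, 0.709, 0.002, 0.003]
ft_force: [1.0, -0.3, 0.2]
grip_width: -0.0003
grasp_force: 0.0
```

Request:
move_arm(moves=[[[0.03, 0.01, 0, 0, 0], [0.055, 0.01, 0, 0, 0], [0.055, 0.01, 0, 0, 0], [0.055, 0.01, 0, 0, 0], [0.055, 0.01, 0, 0, 0]]])

```text
clock: 12.25
eef_pos: [0.6898, -0.0677, 0.1378]
tool_rot: [0.705, 0.709, -0.0, -0.0]
ft_force: [-0.5, 0.5, 0.3]
grip_width: -0.0006
grasp_force: 0.0
```

```bash
python3 - <<'E'
from h import *
c=snap('side','s10.png'); d=snap('scene','s11.png'); o=monitor.get_obs(); print(o['eef_pos'],o['grip_width'],o['clock'])
a=cv2.resize(c['color'][135:285,200:400],(400,300),interpolation=3); b=cv2.resize(d['color'][180:330,280:480],(400,300),interpolation=3)
cv2.imwrite('pics/c7.png',cv2.hconcat([a,b])[:,:,::-1])
E
```

```text
[ 0.6900128  -0.06740579  0.13785154] 3.3017715152391915e-05 12.35
```

View pics/c7.png

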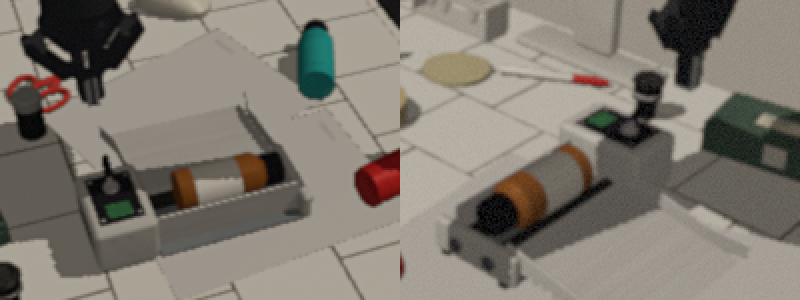

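The bottle is settled in the trough, and the shut fingers are in line with the toggle. I descend and push.

Request:
move_arm(moves=[[[0, 0, -0.025, 0, 0], [0, 0, -0.047, 0, 0], [0, 0.01, -0.047, 0, 0], [0, 0.02, -0.047, 0, 0], [0, 0.026, -0.047, 0, 0]]])

```text
clock: 12.98
eef_pos: [0.6916, -0.0399, 0.092]
tool_rot: [0.704, 0.71, 0.001, 0.001]
ft_force: [0.4, -0.2, -0.6]
grip_width: -0.0001
grasp_force: 0.0
```

Request:
move_arm(moves=[[[0, 0.005, 0, 0, 0], [0, 0.01, 0, 0, 0], [0, 0.014, 0, 0, 0], [0, 0.018, 0, 0, 0], [0, 0.021, 0, 0, 0]]])

```text
clock: 13.6
eef_pos: [0.6908, -0.0201, 0.0904]
tool_rot: [0.705, 0.709, 0.0, 0.0]
ft_force: [0.4, -2.4, 1.7]
grip_width: 0.0002
grasp_force: 1.2
```

Request:
move_arm(moves=[[[0, 0.002, 0, 0, 0], [0, 0.004, 0, 0, 0], [0, 0.004, 0, 0, 0]]])

```text
clock: 13.98
eef_pos: [0.6906, -0.0157, 0.0902]
tool_rot: [0.705, 0.71, 0.0, -0.0]
ft_force: [1.3, -1.9, 1.5]
grip_width: -0.0
grasp_force: 0.6
```

Request:
move_arm(moves=[[[0, 0.002, 0, 0, 0], [0, 0.003, 0, 0, 0], [0, 0.003, 0, 0, 0]]])

```text
clock: 14.35
eef_pos: [0.6904, -0.013, 0.09]
tool_rot: [0.705, 0.709, -0.0, -0.0]
ft_force: [0.0, -0.8, 0.9]
grip_width: 0.0001
grasp_force: 0.6
```

Request:
move_arm(moves=[[[0, 0.002, 0, 0, 0], [0, 0.003, 0, 0, 0], [0, 0.003, 0, 0, 0]]])

```text
clock: 14.72
eef_pos: [0.6904, -0.0117, 0.09]
tool_rot: [0.705, 0.709, -0.001, 0.001]
ft_force: [1.0, -6.3, -0.2]
grip_width: 0.0
grasp_force: 2.4
```

The force rose to 6 N and the finger stalled, so the lever is at its stop. I back off and lift clear.

Request:
move_arm(moves=[[[0, 0.001, 0, 0, 0], [0, 0.001, 0, 0, 0], [0, -0.02, 0, 0, 0], [0, -0.05, 0.02, 0, 0], [0, -0.09, 0.07, 0, 0]]])

```text
clock: 15.35
eef_pos: [0.6883, -0.0989, 0.156]
tool_rot: [0.704, 0.71, -0.002, -0.004]
ft_force: [1.7, 0.3, 0.2]
grip_width: 0.0002
grasp_force: 0.0
```

Request:
move_arm(moves=[[[0, -0.03, 0.04, 0, 0], [0, -0.03, 0.04, 0, 0], [0, -0.03, 0.04, 0, 0], [0, -0.03, 0.04, 0, 0]]])

```text
clock: 15.85
eef_pos: [0.6897, -0.128, 0.197]
tool_rot: [0.704, 0.71, -0.001, -0.002]
ft_force: [-0.4, -0.2, -0.0]
grip_width: 0.0001
grasp_force: 0.0
```

```bash
python3 - <<'E'
from h import *
c=snap('side','s12.png'); d=snap('scene','s13.png'); o=monitor.get_obs(); print(o['eef_pos'],o['clock'],o['ft_force'])
a=cv2.resize(c['color'][155:230,210:310],(400,300),interpolation=3); b=cv2.resize(d['color'][200:350,280:480],(400,300),interpolation=3)
cv2.imwrite('pics/c8.png',cv2.hconcat([a,b])[:,:,::-1])
E
```

```text
[ 0.68993032 -0.12796635  0.19731634] 15.95 [ 0.28000261 -0.42858245 -0.75390307]
```

View pics/c8.png

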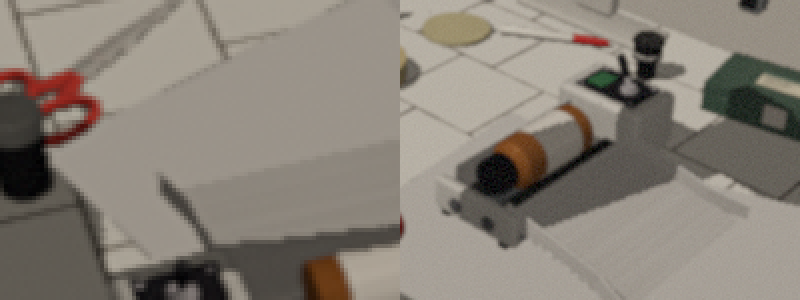

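The toggle now leans toward the back stop plate (right half, about (625,65)), the bottle lies in the trough, and the arm is clear.

```bash
python3 -c "
from workcell import job
print(job.job_done())"
```

```text
the job is handed in; nothing more can be done
None
```

The amber bottle is in the trough, the toggle is pushed over to its stop at run, and the job is handed in; the hand-in returned no verdict, so this rests on the last camera view and the force readings.

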